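# Unlock the top pot of a twist-lock stack and bring it to the soldering board

## Task

Take the top pot off the stack of twist-locking metal pots: turn it until its hidden tabs find the gaps and it comes free, then lift it off. Set it down upright, wholly on the pale soldering board, and let go only once it stands there. Leave the small white pot, the oilstone, the tin dish and the burnisher where they are.

Things in the scene. Friction and masses are not known exactly. Their poses are not given: they have to be found in the camera images.
- top_pot: Loose top pot of the stack: closed round aluminium pot, 56 mm diameter, 48 mm tall (metal to 45 mm, then a 45 mm wide glass window), ribbed side, 80 to 170 g. Origin: centre of its underside; z up along its axis. Grip it anywhere across its side. Its bottom 17 mm is a hollow skirt over the neck of the pot below, with two inward tabs, facing each other on the pot's x axis.
- shoulder (a point): Centre of the ledge under the top pot, 92 mm above the bench. The neck (14.5 mm tall) has a flange that locks the tabs: the pot rises 2.5 mm, then is held firmly. The flange has two gaps, half a turn apart, hidden, direction unknown, 0.7 to 2.44 rad from the tabs at first, either way; turning has no stops. With tabs within 0.2 rad of the gaps the pot lifts straight off, clear once raised 15 mm.
- stack: Fixed lower part of the stack: two pots like the top one, 56 mm diameter, on a round dark foot, 92 mm diameter, 8 mm high, screwed down. Origin: centre of the foot's underside, on the bench; z up. Its reported yaw says nothing about where the gaps are.
- board: The pale soldering board, a fixed rectangular slab 113 mm (its x) by 159 mm (its y), 20 mm thick. Origin: centre of its underside, on the bench; top face 20 mm above it.
- small_pot: Bystander: small round white lidded pot, 39 mm diameter, 46 mm tall. Origin: centre of its underside.
- oilstone: Bystander: brown oilstone slip lying flat, 30 x 70 x 12 mm (long side along its y). Origin: centre of its underside.
- tin_dish: Bystander: small open tin dish, 50 mm across, 14 mm tall. Origin: centre of its underside.
- burnisher: Bystander: short wooden-handled burnisher lying flat, 100 mm long (along its x), 14 mm thick. Origin: centre of its underside.
Not all that is in view belongs to the job. Leave any red look-alike of the top_pot alone.

How it is judged:
By the outcome, as a careful person would: the job done as asked, in the order asked, and still so for the second after the job is handed in, with the robot touching nothing.
It also fails if it takes over 64 s, if anything falls off the work surface, if the arm or the gripper's body presses on something with over 40 N, if the wrist force passes 120 N, or if a joint passes its speed limit or range.

## Robot

A 6-joint arm with a two-finger parallel gripper is mounted at the origin on a cart in front of the work surface, level with it; the furniture and walls round the work are solid. World frame = base frame: x ahead of the robot, y to its left, z up, the work surface at z = 0. Lengths are in m, angles in rad, forces in N, time in s.
With the tool pointing down it reaches from about 0.3 to 0.875 m from the base axis. Payload 4.2 kg.
Tool frame: the origin (TCP) lies at the very end of the fingers, on their centre line; the grasp point (between the pads) lies 19 mm behind it (robot.tcp_to_grasp is the distance from the TCP to the grasp point, in m); z points along the fingers, y is the line along which they close (so a half turn about z gives the same grasp; the last joint's range is limited). The gripper opens to 85 mm and grips with 20 to 120 N. Pads are 22 mm wide; open, the fingers measure 114 mm over their backs; the gripper's body (76 mm by 85 mm) begins 54 mm behind the grasp point. The pads swing forward as they close: fully open they stand 13 mm farther back than shut.
Start: joints at [1.118, 0.32, 1.565, -0, 1.257, -0.02], TCP at [0.241, 0.522, 0.211] pointing down, gripper open.
Joint ranges: [-3.11, 3.11], [-0.84, 2.01], [0.21, 2.61], [-1.34, 4.49], [0.05, 2.63], [-2.56, 2.56]. Speed limits (rad/s): [2.57, 2.57, 3.14, 3.14, 3.14, 3.14].

## Interface

Orientations are given as a rotation vector (axis times angle).
In Python, from bench import robot gives the robot as it stands.
- The arm moves only by the tool arm_command, never from a script. Its argument "moves" is a list of rows, each a list of 7 numbers: the turn, a rotation vector about the tool's x, y, z in units of pi/2 rad (1.0 is pi/2 rad), then the shift along the tool's x, y, z in units of 2.5 cm (1.0 is 2.5 cm), then the opening, from 0 (shut) to 1 (fully open). A call has 1 to 12 rows; each row shifts and turns the commanded pose from where the row before left it, along the tool's axes as they then stand; what a row does not reach is not made up. A row lasts 1/8 s, in which the tool goes at most 62.5 mm and 10.7 degrees, less where a joint would pass 70% of its speed; a pose out of reach is approached as far as the arm can. A call with a number of a shift or a turn outside -1 to 1 is refused whole. A call with a gripper value outside its range is refused whole. The fingers move at their own pace and stop on an object; "force" is the grip in N (left out, the last holds). Time passes only in rows, so rows that do not move let the fingers close. It gives the time, the measured TCP pose, the force, the opening and the grip force at its end, in the units of the state.
- robot.state(): the state, without advancing time (a new reading comes with each control period).
- robot.read_camera(name): name is "scene" or "top" or "wrist"; returns (picture, depth): 480x640x3 uint8, blue, green, red; 480x640 float32, m along the optical axis (not along the pixel's ray), 0 where there is no reading.
- robot.camera_model(name): a dict with "intrinsics" (3x3 intrinsics, pixels), "R" (3x3) and "t" (3): a world point X has camera coordinates R X + t; the wrist camera has in their place "mount" (4x4, takes a point from camera to tool coordinates, whose origin is the TCP and whose axes are the flange's). Camera axes: x right, y down, z forward; pixel columns grow to the right and rows downward; lengths in m; the calibration is good to about 2 mm. A picture is of the moment at which its call begins: read the wrist's pose just before it. camera_model takes no time and is no camera call.
- robot.finish_job(): hands the job in; it is judged then, once.
Trained networks look in the newest picture that a camera, given by its name, has taken for a name from the list of things; names that differ only in an ending like _2 or _b are one class to them, and where a whole thing is asked for, a point or a joint stands for the part that bears it (a point fixed in the world has none). Each returns a list of dicts, best first, with "score" (0 to 1); they miss things now and then, are a little off and sometimes report something else, mostly with a low value. They report only what shows in the picture. A call takes as long as a camera call. They do not tell look-alikes from the thing itself.
- robot.recognise(camera, target): "rect" ([left, top, right, bottom] in pixels, round what is visible of it).
The state is a dict: "clock": time; "joints": joint angles; "dq": joint speeds; "tau": joint torques, N m; "tool_pos": TCP position; "ee_rot": TCP orientation; "ft_force": force on the tool from outside, world axes, zero at the start; "wrist_torque": the same for the moment, N m; "gripper_width": finger opening in m; "gripper_force": force on a finger pad.
Only numpy, scipy, OpenCV 4.12 (cv2) and the standard library are available. Lean on these libraries where they do the work, as an engineer would, in place of code of your own. Each camera call takes 0.05 s, during which the arm holds its last target. There are 200 camera calls.

## Working session

There is one attempt and no reset: what is moved stays moved. The work goes in short steps, Python scripts to look and compute and a tool call to move; the robot and the scene stay as the last step left them, time stands still between calls to the robot, and variables do not carry over. Pictures are saved under pics/ and viewed, at most 10 in all, crops included, and the job is handed in when it is done.

Besides the shell and the picture viewer there is one more tool, called after ">>>" by a JSON object that holds its "name" and its "arguments". arm_command: Moves the arm, as the interface text tells. Shifts and turns lie within -1 to 1; 1 stands for 2.5 cm of shift or pi/2 rad of turn. Its arguments: {"type":"object","properties":{"moves":{"type":"array","items":{"type":"array","items":{"type":"number","minimum":-1,"maximum":1}}},"force":{"type":"number"}},"required":["moves"]}

```bash
ls; mkdir -p pics
cat > h.py <<'E'
import numpy as np, cv2
from bench import robot
from scipy.spatial.transform import Rotation as Rn
def pts(cam):
    s=robot.state(); im,d=robot.read_camera(cam); m=robot.camera_model(cam); K=np.array(m["intrinsics"])
    v,u=np.mgrid[:480,:640]; c=np.stack([(u-K[0,2])/K[0,0]*d,(v-K[1,2])/K[1,1]*d,d],-1)
    if "mount" in m:
        M=np.array(m["mount"]); c=c@M[:3,:3].T+M[:3,3]
        w=c@Rn.from_rotvec(s["ee_rot"]).as_matrix().T+np.array(s["tool_pos"])
    else: w=(c-np.array(m["t"]))@np.array(m["R"])
    w[d==0]=np.nan
    return im,w
E
python3 - <<'E'
from h import *
for c in("scene","top"):
    im,w=pts(c); np.save(c+".npy",w); cv2.imwrite(f"pics/{c}0.png",im)
    for t in("top_pot","stack","board","small_pot","oilstone","tin_dish","burnisher"):
        for r in robot.recognise(c,t)[:3]:
            a=np.array(r["rect"]).astype(int); q=w[a[1]:a[3]+1,a[0]:a[2]+1]; cc=w[(a[1]+a[3])//2,(a[0]+a[2])//2]
            print(c,t,round(r["score"],2),a,cc.round(3))
print(robot.state())
E
```

```text
pics
scene top_pot 0.48 [208 262 219 266] [0.497 0.167 0.137]
scene stack 0.65 [206 298 259 358] [0.447 0.166 0.047]
scene board 0.61 [331 234 428 290] [ 0.498 -0.16   0.02 ]
scene small_pot 0.97 [262 234 286 262] [0.626 0.001 0.032]
scene oilstone 0.91 [329 318 369 338] [ 0.387 -0.012  0.01 ]
scene tin_dish 0.62 [340 208 359 225] [ 0.69  -0.223  0.006]
top top_pot 0.89 [235 182 264 214] [0.601 0.125 0.051]
top top_pot 0.61 [209 246 242 276] [0.47  0.153 0.141]
top top_pot 0.42 [208 160 251 167] [0.684 0.173 0.012]
top stack 0.92 [217 237 258 288] [0.469 0.133 0.138]
top board 0.67 [360 211 437 271] [ 0.516 -0.173  0.023]
top small_pot 0.64 [307 171 327 194] [ 0.633 -0.01   0.048]
top oilstone 0.59 [304 294 334 314] [ 0.391 -0.012  0.014]
top oilstone 0.33 [208 161 251 167] [0.681 0.172 0.014]
top tin_dish 0.61 [408 151 426 173] [ 0.685 -0.222  0.007]
top burnisher 0.24 [305 172 326 195] [ 0.632 -0.006  0.046]
{'clock': 0.8, 'joints': array([ 1.11797783e+00,  3.19555165e-01,  1.56446926e+00,  2.07321123e-05,
        1.25743173e+00, -1.99889786e-02]), 'dq': array([ 0.00076101, -0.00150033, -0.00022999,  0.00051161,  0.00050144,
       -0.00072369]), 'tau': array([-1.19562992e-03, -4.15356803e+01, -2.34406060e+01, -1.83163711e-04,
        1.38739856e-04, -7.98009232e-07]), 'tool_pos': array([0.24117372, 0.52199641, 0.21117568]), 'ee_rot': array([6.74599362e-01, 3.06829589e+00, 2.15703081e-04]), 'ft_force': array([-0.0193278 ,  0.35899372,  0.25507032]), 'wrist_torque': array([ 0.03392807, -0.00042523, -0.0529575 ]), 'gripper_force': 0.0, 'gripper_width': 0.08568976638830092}
```

View pics/scene0.png

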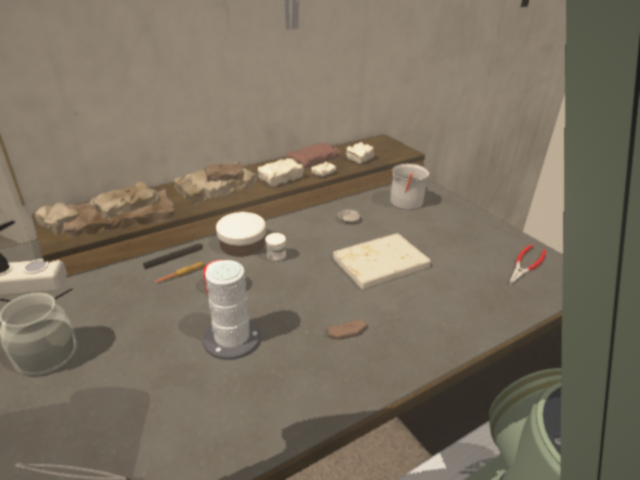

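View pics/top0.png

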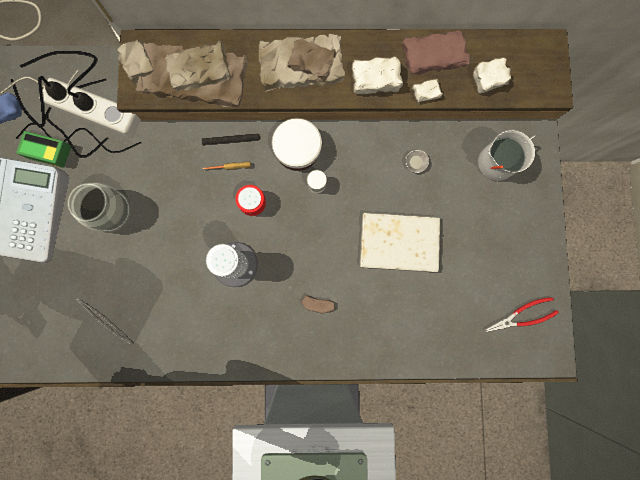

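Run:
```python
from h import *
for c in("scene","top"):
    w=np.load(c+".npy").reshape(-1,3)
    def sel(x0,x1,y0,y1,z0,z1):
        k=(w[:,0]>x0)&(w[:,0]<x1)&(w[:,1]>y0)&(w[:,1]<y1)&(w[:,2]>z0)&(w[:,2]<z1); return w[k]
    for n,b in dict(pot=(.38,.56,.08,.24,.128,.16),board=(.38,.64,-.29,-.04,.015,.03),red=(.55,.66,.08,.2,.03,.08),tall=(.2,.9,-.4,.45,.16,.5)).items():
        p=sel(*b)
        if len(p)<6: print(c,n,len(p)); continue
        (cx,cy),r=cv2.minEnclosingCircle(p[:,:2].astype(np.float32))
        print(c,n,len(p),"z",np.percentile(p[:,2],[5,50,95]).round(4),"ext",p.min(0).round(3),p.max(0).round(3),"circ",round(cx,4),round(cy,4),round(r,4),"rect",cv2.minAreaRect(p[:,:2].astype(np.float32)))
```

```text
scene pot 857 z [0.1299 0.1385 0.1405] ext [0.443 0.131 0.128] [0.499 0.187 0.142] circ 0.4727 0.1596 0.0297 rect ((0.47129979729652405, 0.15925683081150055), (0.05522802472114563, 0.055117715150117874), 5.399445533752441)
scene board 2701 z [0.0169 0.0189 0.0206] ext [ 0.455 -0.261  0.015] [ 0.576 -0.095  0.023] circ 0.5149 -0.178 0.0956 rect ((0.5147618651390076, -0.17871271073818207), (0.1597192883491516, 0.11484857648611069), 85.9699935913086)
scene red 66 z [0.0343 0.0454 0.0489] ext [0.597 0.111 0.031] [0.629 0.154 0.05 ] circ 0.6087 0.1326 0.0244 rect ((0.6162136197090149, 0.1366497278213501), (0.017828918993473053, 0.04862570762634277), 28.4260311126709)
scene tall 0
top pot 831 z [0.1363 0.1406 0.1435] ext [0.445 0.13  0.128] [0.501 0.186 0.145] circ 0.473 0.1586 0.0287 rect ((0.47278153896331787, 0.1586107313632965), (0.0554843507707119, 0.055002134293317795), 45.48181915283203)
top board 4220 z [0.018  0.0207 0.0233] ext [ 0.455 -0.26   0.016] [ 0.575 -0.098  0.026] circ 0.5142 -0.1789 0.0951 rect ((0.515025794506073, -0.17903396487236023), (0.15825879573822021, 0.11199390143156052), 86.05207824707031)
top red 665 z [0.0376 0.0485 0.0517] ext [0.573 0.097 0.03 ] [0.628 0.151 0.055] circ 0.6009 0.1242 0.029 rect ((0.6006860733032227, 0.12396960705518723), (0.054810330271720886, 0.0554036982357502), 89.40380096435547)
top tall 0
```

The top view has two candidates. The silver pot at px (225,261) tops out at z≈0.140 on the dark-footed stack. The red-rimmed one at px (250,199) stands on the bench at z≈0.048, so it is the look-alike. The pale board is at px (400,242), the oilstone at (319,303), the white pot at (317,181), the dish at (417,161) and the burnisher at (227,166). The silver pot fits; I'll confirm with a crop.

```bash
python3 -c "
import cv2
i=cv2.imread('pics/top0.png')[150:300,170:370];cv2.imwrite('pics/crop.png',cv2.resize(i,None,fx=3,fy=3,interpolation=cv2.INTER_CUBIC))"
```

```text
(no output)
```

View pics/crop.png

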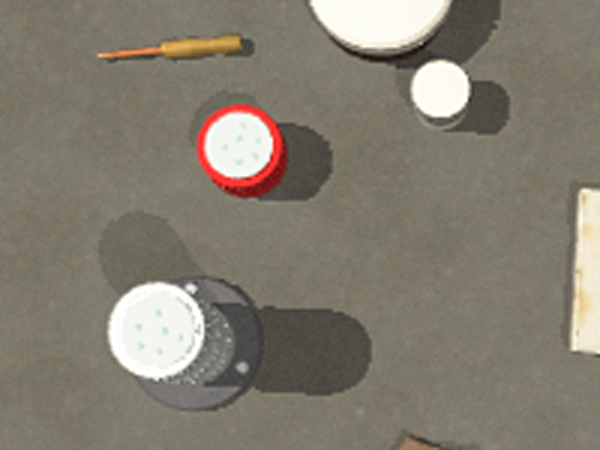

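>>> {"name": "arm_command", "arguments": {"moves": [[0, 0, 0, -1, -0.65, 0, 1], [0, 0, 0, -1, -0.65, 0, 1], [0, 0, 0, -1, -0.65, 0, 1], [0, 0, 0, -1, -0.65, 0, 1], [0, 0, 0, -1, -0.65, 0, 1], [0, 0, 0, -1, -0.65, 0, 1], [0, 0, 0, -1, -0.65, 0, 1], [0, 0, 0, -1, -0.65, 0, 1], [0, 0, 0, -1, -0.65, 0, 1], [0, 0, 0, -1, -0.65, 0, 1], [0, 0, 0, 0, 0, 0, 1]]}}

```text
clock: 2.17
tool_pos: [0.4006, 0.2685, 0.2112]
ee_rot: [0.679, 3.067, 0.0]
ft_force: [0.5, 0.6, 0.5]
gripper_width: 0.0855
gripper_force: 0.0
```

The crop shows the aluminium pot at crop (157,330) on the dark foot. The red one, at (241,146), is separate, so the silver pot is the target. Next I refine its centre with the wrist camera.

```bash
cat > m.py <<'E'
from h import *
im,w=pts("wrist"); cv2.imwrite("pics/wrist.png",im)
w=w.reshape(-1,3)
p=w[(abs(w[:,0]-.4725)<.05)&(abs(w[:,1]-.159)<.05)&(w[:,2]>.13)&(w[:,2]<.15)]
print(len(p), len(p) and (np.percentile(p[:,2],[5,50,95]),cv2.minEnclosingCircle(p[:,:2].astype(np.float32)),p.min(0),p.max(0)))
s=robot.state(); R=Rn.from_rotvec(s["ee_rot"]).as_matrix(); print(R.round(3), s["joints"].round(3))
print("to pot tool axes/25mm",R.T@(np.array([.4728,.159,.099])-s["tool_pos"])/.025)
E
python3 m.py
```

```text
4291 (array([0.13351499, 0.14053191, 0.14181244]), ((0.473842054605484, 0.15791770815849304), 0.028836749494075775), array([0.44597463, 0.12933249, 0.1300551 ]), array([0.50162312, 0.18633958, 0.14284035]))
[[-0.907  0.421 -0.   ]
 [ 0.421  0.907  0.001]
 [ 0.     0.001 -1.   ]] [ 5.680e-01  1.730e-01  1.765e+00  1.000e-03  1.203e+00 -5.680e-01]
to pot tool axes/25mm [-4.49660894 -2.78188961  4.48487668]
```

>>> {"name": "arm_command", "arguments": {"moves": [[0, 0, 0, -0.9, -0.56, 0, 1], [0, 0, 0, -0.9, -0.56, 0, 1], [0, 0, 0, -0.9, -0.56, 0, 1], [0, 0, 0, -0.9, -0.56, 0, 1], [0, 0, 0, -0.9, -0.56, 0, 1], [0, 0, -0.11, 0, 0, 0, 1], [0, 0, -0.11, 0, 0, 0, 1], [0, 0, -0.11, 0, 0, 0, 1], [0, 0, 0, 0, 0, 0.5, 1], [0, 0, 0, 0, 0, 0, 1]]}}

```text
clock: 3.48
tool_pos: [0.4716, 0.1592, 0.1972]
ee_rot: [0.132, -3.136, 0.001]
ft_force: [1.1, -0.4, 0.2]
gripper_width: 0.0857
gripper_force: 0.0
```

```bash
python3 m.py
```

```text
7297 (array([0.13683506, 0.14051934, 0.1418862 ]), ((0.4742804169654846, 0.1583552211523056), 0.028692396357655525), array([0.44569041, 0.1302537 , 0.13000037]), array([0.50270046, 0.1860106 , 0.14348141]))
[[-0.996 -0.084 -0.002]
 [-0.084  0.996 -0.   ]
 [ 0.002 -0.    -1.   ]] [ 0.302  0.209  1.754  0.     1.18  -1.353]
to pot tool axes/25mm [-0.03613875 -0.0091622   3.95051902]
```

>>> {"name": "arm_command", "arguments": {"moves": [[0, 0, 0, -0.07, -0.03, 0.9, 1], [0, 0, 0, 0, 0, 0.9, 1], [0, 0, 0, 0, 0, 0.9, 1], [0, 0, 0, 0, 0, 0.7, 1], [0, 0, 0, 0, 0, 0.5, 1], [0, 0, 0, 0, 0, 0, 1], [0, 0, 0, 0, 0, 0, 1]]}}

```text
clock: 4.4
tool_pos: [0.4751, 0.1585, 0.1017]
ee_rot: [-0.134, 3.137, 0.001]
ft_force: [0.9, -0.2, 0.1]
gripper_width: 0.0854
gripper_force: 0.0
```

>>> {"name": "arm_command", "arguments": {"moves": [[0, 0, 0, 0.05, 0, 0.08, 1], [0, 0, 0, 0, 0, 0, 0.6], [0, 0, 0, 0, 0, 0, 0.4], [0, 0, 0, 0, 0, 0, 0.4], [0, 0, 0, 0, 0, 0, 0.4], [0, 0, 0, 0, 0, 0, 0.4], [0, 0, 0, 0, 0, 0, 0.4]], "force": 45}}

```text
clock: 5.28
tool_pos: [0.4735, 0.1582, 0.0998]
ee_rot: [-0.134, 3.138, 0.0]
ft_force: [-1.5, 0.1, 5.2]
gripper_width: 0.0532
gripper_force: 46.8
```

>>> {"name": "arm_command", "arguments": {"moves": [[0, 0, 0.11, 0, 0, 0, 0.4], [0, 0, 0.11, 0, 0, 0, 0.4], [0, 0, 0.11, 0, 0, 0, 0.4], [0, 0, 0.11, 0, 0, 0, 0.4], [0, 0, 0, 0, 0, 0, 0.4], [0, 0, 0, 0, 0, -0.1, 0.4], [0, 0, 0, 0, 0, 0, 0.4]]}}

```text
clock: 6.15
tool_pos: [0.473, 0.1582, 0.1013]
ee_rot: [-0.935, -2.999, 0.0]
ft_force: [0.9, 0.8, -1.1]
gripper_width: 0.0535
gripper_force: 47.2
```

>>> {"name": "arm_command", "arguments": {"moves": [[0, 0, 0, 0, 0, -0.08, 0.4], [0, 0, 0, 0, 0, 0, 0.4]]}}

```text
clock: 6.4
tool_pos: [0.4733, 0.1582, 0.1036]
ee_rot: [-0.936, -2.999, -0.0]
ft_force: [0.4, 0.2, -0.9]
gripper_width: 0.053
gripper_force: 47.2
```

>>> {"name": "arm_command", "arguments": {"moves": [[0, 0, 0, 0, 0, -0.08, 0.4], [0, 0, 0, 0, 0, 0, 0.4]]}}

```text
clock: 6.65
tool_pos: [0.4734, 0.1582, 0.1057]
ee_rot: [0.937, 2.999, 0.0]
ft_force: [-1.2, -1.4, -0.3]
gripper_width: 0.0529
gripper_force: 47.3
```

>>> {"name": "arm_command", "arguments": {"moves": [[0, 0, 0, 0, 0, -0.1, 0.4], [0, 0, 0, 0, 0, 0, 0.4], [0, 0, 0, 0, 0, 0, 0.4]]}}

```text
clock: 7.02
tool_pos: [0.4733, 0.1582, 0.1081]
ee_rot: [0.937, 2.999, 0.0]
ft_force: [0.0, -0.5, -0.4]
gripper_width: 0.0534
gripper_force: 47.3
```

Run:
```python
from h import *
im,w=pts("wrist"); w=w.reshape(-1,3)
p=w[(abs(w[:,0]-.4735)<.035)&(abs(w[:,1]-.159)<.035)&(w[:,2]>.12)&(w[:,2]<.17)]
print(len(p),np.percentile(p[:,2],[5,25,50,75,95]).round(4), robot.state()["ft_force"],robot.state()["joints"])
a,_=robot.read_camera("scene"); a=cv2.resize(a[240:370,180:290],None,fx=3.5,fy=3.5,interpolation=cv2.INTER_CUBIC)
b=cv2.resize(im,None,fx=.6,fy=.6); h=max(a.shape[0],b.shape[0])
o=np.zeros((h,a.shape[1]+b.shape[1],3),np.uint8); o[:a.shape[0],:a.shape[1]]=a; o[:b.shape[0],a.shape[1]:]=b
cv2.imwrite("pics/chk.png",o)
```

```text
26534 [0.1326 0.1461 0.1488 0.1497 0.1642] [-0.15633806 -0.06506929 -0.88368783] [ 2.99471684e-01  2.94646628e-01  1.88751597e+00  1.17757972e-04
  9.59399316e-01 -6.65793612e-01]
```

View pics/chk.png

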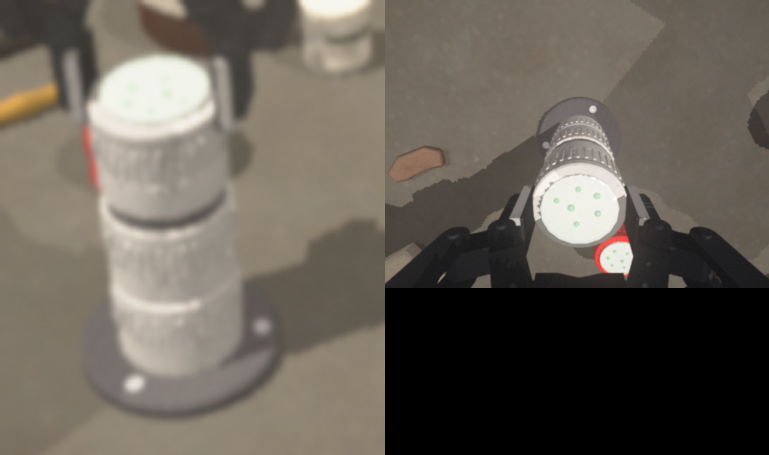

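The picture shows a dark gap under the top pot at px (165,215). The depth puts its top at 0.149, 9 mm higher than before, with no holding force, so it is free. I lift it clear and carry it to the board.

>>> {"name": "arm_command", "arguments": {"moves": [[0, 0, 0, 0, 0, -0.3, 0.4], [0, 0, 0, 0, 0, -0.5, 0.4], [0, 0, 0, 0, 0, -0.6, 0.4], [0, 0, 0, 0, 0, -0.5, 0.4], [0, 0, 0, 0, 0, -0.1, 0.4], [0, 0, 0, 0, 0, 0, 0.4]]}}

```text
clock: 7.88
tool_pos: [0.4732, 0.1582, 0.1583]
ee_rot: [0.937, 2.999, 0.0]
ft_force: [0.2, -0.1, -0.7]
gripper_width: 0.0533
gripper_force: 47.3
```

>>> {"name": "arm_command", "arguments": {"moves": [[0, 0, 0, -0.4, -0.45, 0, 0.4], [0, 0, 0, -0.7, -0.79, 0, 0.4], [0, 0, 0, -0.85, -0.95, 0, 0.4], [0, 0, 0, -0.85, -0.95, 0, 0.4], [0, 0, 0, -0.85, -0.95, 0, 0.4], [0, 0, 0, -0.85, -0.95, 0, 0.4], [0, 0, 0, -0.85, -0.95, 0, 0.4], [0, 0, 0, -0.85, -0.95, 0, 0.4], [0, 0, 0, -0.85, -0.95, 0, 0.4], [0, 0, 0, -0.85, -0.95, 0, 0.4], [0, 0, 0, -0.7, -0.79, 0, 0.4], [0, 0, 0, -0.4, -0.45, 0, 0.4]]}}

```text
clock: 9.38
tool_pos: [0.5142, -0.1788, 0.1575]
ee_rot: [-0.939, -2.997, 0.0]
ft_force: [0.7, 0.1, -0.8]
gripper_width: 0.0534
gripper_force: 47.3
```

Run:
```python
from h import *
s=robot.state(); print(s["tool_pos"],s["ft_force"],s["joints"].round(2),s["gripper_width"])
R=Rn.from_rotvec(s["ee_rot"]).as_matrix(); print(R.round(3), "units",R.T@(np.array([.515,-.179,.027])-s["tool_pos"])/.025)
im,w=pts("scene")
k=(abs(w[...,0]-s["tool_pos"][0])<.04)&(abs(w[...,1]-s["tool_pos"][1])<.04)&(w[...,2]>.05)
z=w[k][:,2]; print("min z",np.percentile(z,[0,1,3]))
v,u=np.nonzero(k); c=im[max(v.min()-60,0):v.max()+60,max(u.min()-70,0):u.max()+70]; cv2.imwrite("pics/over.png",cv2.resize(c,None,fx=2.5,fy=2.5)[:600,:800])
```

```text
[ 0.51420941 -0.17884406  0.15746243] [ 0.74266877  0.08426269 -0.83920175] [-0.36  0.31  1.72 -0.    1.11 -1.32] 0.05335961125517181
[[-0.821  0.571 -0.001]
 [ 0.571  0.821  0.   ]
 [ 0.001 -0.    -1.   ]] units [-0.03585079  0.01529876  5.21845124]
min z [0.14961174 0.15432649 0.16398582]
```

View pics/over.png

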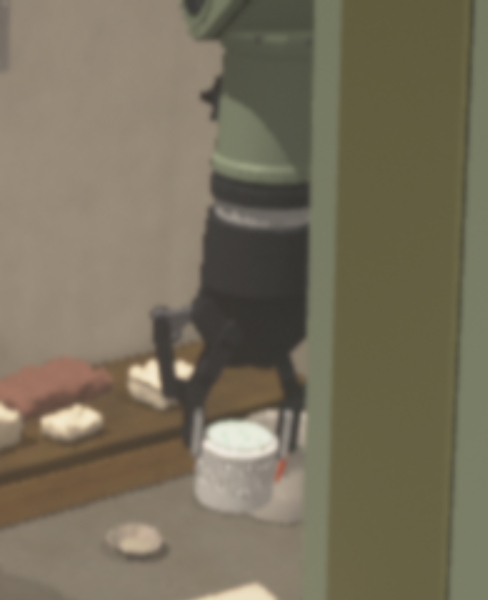

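The pot hangs upright in the fingers over the board area, at px (238,465). The underside is about 7.3 mm below the TCP, so touchdown should come at TCP z≈0.028.

>>> {"name": "arm_command", "arguments": {"moves": [[0, 0, 0, 0, 0, 0.4, 0.4], [0, 0, 0, 0, 0, 0.8, 0.4], [0, 0, 0, 0, 0, 0.9, 0.4], [0, 0, 0, 0, 0, 0.9, 0.4], [0, 0, 0, 0, 0, 0.9, 0.4], [0, 0, 0, 0, 0, 0.6, 0.4], [0, 0, 0, 0, 0, 0.35, 0.4], [0, 0, 0, 0, 0, 0.15, 0.4], [0, 0, 0, 0, 0, 0, 0.4], [0, 0, 0, 0, 0, 0, 0.4]]}}

```text
clock: 10.68
tool_pos: [0.5153, -0.1773, 0.0337]
ee_rot: [0.937, 2.997, 0.0]
ft_force: [-0.8, -0.5, -0.6]
gripper_width: 0.0533
gripper_force: 47.4
```

>>> {"name": "arm_command", "arguments": {"moves": [[0, 0, 0, 0, 0, 0.06, 0.4], [0, 0, 0, 0, 0, 0, 0.4], [0, 0, 0, 0, 0, 0, 0.4]]}}

```text
clock: 11.05
tool_pos: [0.5149, -0.1771, 0.0317]
ee_rot: [0.937, 2.999, 0.0]
ft_force: [0.9, 0.3, -0.6]
gripper_width: 0.0535
gripper_force: 47.4
```

>>> {"name": "arm_command", "arguments": {"moves": [[0, 0, 0, 0, 0, 0.06, 0.4], [0, 0, 0, 0, 0, 0.04, 0.4], [0, 0, 0, 0, 0, 0.02, 0.4], [0, 0, 0, 0, 0, 0, 0.4]]}}

```text
clock: 11.55
tool_pos: [0.5148, -0.177, 0.0285]
ee_rot: [-0.937, -2.999, -0.0]
ft_force: [0.4, -0.9, -0.4]
gripper_width: 0.0531
gripper_force: 47.4
```

>>> {"name": "arm_command", "arguments": {"moves": [[0, 0, 0, 0, 0, 0.03, 0.4], [0, 0, 0, 0, 0, 0, 0.4]]}}

```text
clock: 11.8
tool_pos: [0.5148, -0.1771, 0.0278]
ee_rot: [-0.937, -2.999, -0.0]
ft_force: [0.8, -0.2, -1.7]
gripper_width: 0.0536
gripper_force: 47.4
```

>>> {"name": "arm_command", "arguments": {"moves": [[0, 0, 0, 0, 0, 0.03, 0.4], [0, 0, 0, 0, 0, 0, 0.4], [0, 0, 0, 0, 0, 0, 0.4]]}}

```text
clock: 12.18
tool_pos: [0.5149, -0.1771, 0.0276]
ee_rot: [0.937, 2.998, 0.0]
ft_force: [-0.9, 0.9, 5.4]
gripper_width: 0.0533
gripper_force: 47.8
```

Contact: +5 N, and z has stopped at 0.0276 as predicted. I release gradually, then retreat.

>>> {"name": "arm_command", "arguments": {"moves": [[0, 0, 0, 0, 0, 0, 0.66], [0, 0, 0, 0, 0, 0, 0.75], [0, 0, 0, 0, 0, 0, 0.9], [0, 0, 0, 0, 0, 0, 1], [0, 0, 0, 0, 0, 0, 1], [0, 0, 0, 0, 0, -0.3, 1], [0, 0, 0, 0, 0, -0.8, 1], [0, 0, 0, 0, 0, -1, 1], [0, 0, 0, 0, 0, -1, 1], [0, 0, 0, 0, 0, -1, 1], [0, 0, 0, 0, 0, -0.5, 1], [0, 0, 0, 0, 0, 0, 1]]}}

```text
clock: 13.68
tool_pos: [0.5152, -0.1772, 0.1429]
ee_rot: [0.936, 2.997, -0.0]
ft_force: [-0.9, 0.7, -0.4]
gripper_width: 0.0852
gripper_force: 0.0
```

Run:
```python
from h import *
im,w=pts("wrist"); cv2.imwrite("pics/end.png",im); w=w.reshape(-1,3)
s=robot.state(); print(s["tool_pos"],s["ft_force"],s["gripper_width"])
p=w[(abs(w[:,0]-.515)<.05)&(abs(w[:,1]+.177)<.05)&(w[:,2]>.055)&(w[:,2]<.085)]
print(np.percentile(p[:,2],[5,50,95]),cv2.minEnclosingCircle(p[:,:2].astype(np.float32)))
```

```text
[ 0.51459407 -0.17699617  0.14190593] [0.00426748 0.09864243 0.05705323] 0.08547076337873005
[0.06408305 0.06818345 0.06967252] ((0.5157818794250488, -0.17708423733711243), 0.028736775740981102)
```

View pics/end.png

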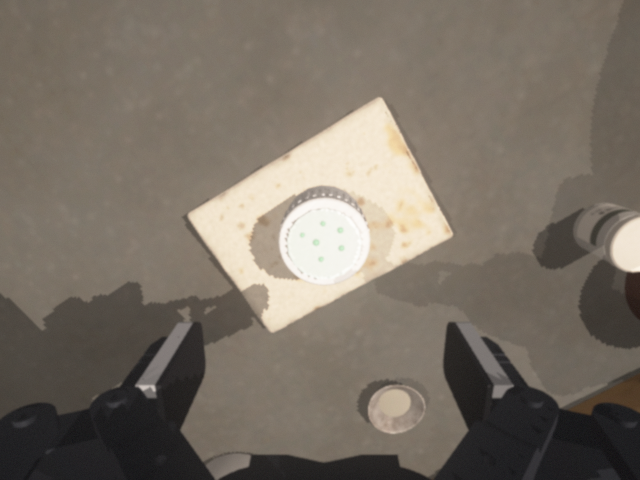

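The pot stands upright on the board at px (324,240). Its top is at z≈0.068, centred and wholly on the board, and the gripper is clear.

```bash
python3 -c "
from bench import robot
print(robot.finish_job())"
```

```text
the job is handed in; nothing more can be done
None
```

The top pot was turned about 0.7 rad until it came free, lifted off and set upright near the centre of the pale board, then released. The other things were not touched, and the job was handed in at about 14 s.

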